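# Lay the leaded panel down on the light box

### The job

The leaded glass panel stands on its long edge on the light box, leaning back on the wire rest. Without gripping or lifting it, tip it forward off the rest with the fingers and keep it supported all the way down so that it comes to lie gently, flat on the light box, with its far edge overhanging the front; then push it home with the fingertips until its foot edge is flush and square against the wooden stop rail. It is glass: never let it drop or press it hard, and leave the bottles, the solder spool and the tin where they stand.

Things in the scene. Friction and masses are not known exactly. Their poses are not given: they have to be found in the camera images.
- panel: Leaded glass panel, grey, brown and amber panes in lead, 241 x 202 x 6 mm, 0.6 to 0.85 kg, stood on a long edge on the light box, leaning back 10 degrees. Origin: centre of the front face (away from the rest). x: along the long edges. y: from foot edge (-101 mm) to top edge (+101 mm). z: out of the back face, thickness 0 to 6 mm; once it lies, z points up and y to the front of the box.
- panel_top (a point): Middle of the panel's upper long edge, at half its thickness; axes as the panel's. About 0.26 m above the table at the start. 60 mm of panel above the wire rest are free on both faces.
- panel_foot (a point): Middle of the panel's lower long edge, at half its thickness; axes as the panel's. At the start it stands about 6 mm in front of the stop rail. The panel tips about the front corner of this edge, so it comes to lie some 9 mm short of the rail; it slides on the box at 3 to 6 N.
- light_box: Light box fixed to the table, plywood with opal white top, 170 (x) x 340 (y) x 60 mm high. Origin: centre of the underside. x: from the front (-85 mm) to the rear (+85 mm), z up. Along its rear edge a wooden stop rail, 14 mm thick, 14 mm above the top, and a fixed rest of 8 mm wire, 178 mm wide, leaning back 10 degrees, its crossbar ending 139 mm above the top.
- rail_face (a point): Middle of the stop rail's front face, 6 mm above the box's top; axes as the light box's. A panel lying home has its foot edge here.
- front_edge (a point): Middle of the front upper edge of the light box, 155 mm in front of the rail face, 60 mm above the table; axes as the light box's. The lying panel overhangs it by 47 mm, so fingers have 60 mm of free height below the panel there.
- flux_bottle: White bottle with red nozzle cap, 48 mm across, 125 mm tall, loose, behind the light box; origin at the centre of its underside. To be left alone.
- patina_bottle: Brown bottle with black cap, 54 mm across, 97 mm tall, loose, beside the light box at its -y end; origin at the centre of its underside. To be left alone.
- spool: Blue solder spool, 61 mm across, 42 mm tall, loose, behind the light box; origin at the centre of its underside. To be left alone.
- tip_tin: Small grey round tin, 53 mm across, 20 mm tall, loose, behind the light box; origin at the centre of its underside. To be left alone.

How it is judged:
On the way:
1. the panel, tipped forward past half way down, rests on the fingers (angle between panel's own z axis and vertical between 0.1 and 0.75 rad and contact force between panel and the fingers above 0.5 N), for 0.2 s.
At the end, for the whole second after the job is handed in: The panel lies flat on the light box (within 2 degrees), its foot edge within 4 mm of the stop rail's face and square to it within 2 degrees, within 50 mm of the middle of the box, at rest (angle between panel's own z axis and vertical below 0.035 rad and x of panel_foot in the frame of light_box between 0.066 and 0.073 m and z of panel_foot in the frame of light_box between 0.058 and 0.068 m and y of panel_foot in the frame of light_box between -0.05 and 0.05 m and angle between the y axis of panel and the x axis of light_box, either way round below 0.035 rad and linear speed of panel below 0.02 m/s and angular speed of panel below 0.1 rad/s); the robot touches nothing.
It fails at once if the panel drops: it turns faster than 3.5 rad/s (as an edge let fall from 17 mm does) (angular speed of panel above 3.5 rad/s).
It fails at once if the panel is lifted: its foot edge rises more than 17 mm off the light box (z of panel_foot in the frame of light_box above 0.08 m).
It fails at once if the glass is squeezed by the fingers with more than 40 N while it is tipped and lowered (contact force between panel and the fingers above 40 N and angle between panel's own z axis and vertical above 0.1 rad).
It fails at once if the glass is pressed by the fingers with more than 60 N (contact force between panel and the fingers above 60 N).
It fails at once if a bottle, the spool or the tin is moved by more than 15 mm (distance of any of flux_bottle, patina_bottle, spool, tip_tin from where it was at the start of the episode above 0.015 m).
It also fails if it takes over 67 s, if anything falls off the work surface, if the arm or the gripper's body presses on something with over 40 N, if the wrist force passes 120 N, or if a joint passes its speed limit or range.

### The arm

A 6-joint arm with a two-finger parallel gripper is mounted at the origin on the work surface; the furniture and walls round the work are solid. World frame = base frame: x ahead of the robot, y to its left, z up, the work surface at z = 0. Lengths are in m, angles in rad, forces in N, time in s.
With the tool pointing down it reaches from about 0.325 to 0.9 m from the base axis. Payload 3.5 kg.
Tool frame: the origin (TCP) lies at the very end of the fingers, on their centre line; the grasp point (between the pads) lies 19 mm behind it; z points along the fingers, y is the line along which they close (so a half turn about z gives the same grasp; the last joint's range is limited). The gripper opens to 85 mm and grips with 20 to 120 N. Pads are 22 mm wide; open, the fingers measure 114 mm over their backs; the gripper's body (76 mm by 85 mm) begins 54 mm behind the grasp point. The pads swing forward as they close: fully open they stand 13 mm farther back than shut.
Start: joints at [-0.103, 0.276, -0.026, 1.268, 0, 1.467], TCP at [0.625, -0, 0.231] pointing down, gripper open.
Joint ranges: [-3.12, 3.12], [-0.85, 1.88], [-1.08, 1.24], [-1.95, 2.15], [-1.57, 1.53], [-3.14, 3.14]. Speed limits (rad/s): [2.57, 2.57, 3.14, 3.14, 3.14, 3.14].

### API

Orientations are given as a 3x3 rotation matrix whose columns are the frame's x, y, z axes.
In Python, from workcell import env gives the robot as it stands.
- The arm moves only by the tool carry_out, never from a script. Its argument "deltas" is a list of rows, each an object of numbers: "tx", "ty", "tz": the shift along the tool's x, y, z in m; "yaw": the turn about the tool's z in rad; "claw": the closure, from 0 (fully open) to 1 (shut). In form: [{"tx": .., "ty": .., "tz": .., "yaw": .., "claw": ..}, ...]. A call has 1 to 20 rows; each row is the pose to reach, as a shift and turn from the pose commanded when the call began, along the tool's axes at that moment; what a row does not reach only later rows make up. A row lasts 1/10 s, in which the tool goes at most 50 mm and 8.59 degrees, less where a joint would pass 70% of its speed; a pose out of reach is approached as far as the arm can. A call with a gripper value outside its range is refused whole. The fingers move at their own pace and stop on an object; "newtons" is the grip in N (left out, the last holds). Time passes only in rows, so rows that repeat a pose let the fingers close. It gives the time, the measured TCP pose, the force, the opening and the grip force at its end, in the units of the state.
- env.get_state(): the state, without advancing time (a new reading comes with each control period).
- env.grab_frame(name): name is "scene" or "side" or "wrist"; returns (picture, depth): 420x560x3 uint8, blue, green, red; 420x560 float32, m along the optical axis (not along the pixel's ray), 0 where there is no reading.
- env.get_calibration(name): a dict with "fov_y" (degrees; the focal length in pixels is half the picture's height over the tangent of half this angle, whatever the lens; pixels are square), "cx", "cy" (the principal point, pixels), "dist_coeffs" ([k1, k2, p1, p2, k3] as OpenCV has them; the pictures are not rectified), "cam_to_world" (4x4, takes a point from camera to world coordinates); the wrist camera has in their place "tool_from_camera" (4x4, takes a point from camera to tool coordinates, whose origin is the TCP and whose axes are the flange's). Camera axes: x right, y up, looking along -z (the intrinsics and any distortion apply to the point x, -y, -z); pixel columns grow to the right and rows downward; lengths in m; the calibration is good to about 2 mm. A picture is of the moment at which its call begins: read the wrist's pose just before it. get_calibration takes no time and is no camera call.
- env.finish_job(): hands the job in; it is judged then, once.
The state is a dict: "time_s": time; "joint_positions": joint angles; "joint_vel": joint speeds; "effort": joint torques, N m; "tcp_pos": TCP position; "orientation": TCP orientation; "wrist_force": force on the tool from outside, world axes, zero at the start; "torque": the same for the moment, N m; "gripper_width": finger opening in m; "grasp_force": force on a finger pad.
Only numpy, scipy, OpenCV 4.12 (cv2) and the standard library are available. Lean on these libraries where they do the work, as an engineer would, in place of code of your own. Each camera call takes 0.05 s, during which the arm holds its last target. There are 200 camera calls.

## Working session

There is one attempt and no reset: what is moved stays moved. The work goes in short steps, Python scripts to look and compute and a tool call to move; the robot and the scene stay as the last step left them, time stands still between calls to the robot, and variables do not carry over. Pictures are saved under pics/ and viewed, at most 10 in all, crops included, and the job is handed in when it is done.

Besides the shell and the picture viewer there is one more tool, called after ">>>" as name([rows], argument=value, ...), one row to a line, values as JSON. carry_out: Moves the arm, as the interface text tells. Its arguments: {"type":"object","properties":{"deltas":{"type":"array"},"newtons":{"type":"number"}},"required":["deltas"]}

```bash
mkdir -p pics; ls; cat > h.py <<'E'
import numpy as np, cv2
from workcell import env
def K(name):
    c=env.get_calibration(name); f=210/np.tan(np.radians(c["fov_y"])/2)
    return c,np.array([[f,0,c["cx"]],[0,f,c["cy"]],[0,0,1.]]),np.array(c["dist_coeffs"],float)
def pts(name,depth,uv,T=None):
    "pixels (n,2) -> world points via depth"
    c,k,d=K(name); uv=np.asarray(uv,float)
    n=cv2.undistortPoints(uv.reshape(-1,1,2),k,d).reshape(-1,2)
    z=depth[uv[:,1].astype(int),uv[:,0].astype(int)]
    P=np.c_[n[:,0]*z,-n[:,1]*z,-z,np.ones(len(z))]
    T=np.array(c["cam_to_world"]) if T is None else T
    return (P@T.T)[:,:3]
def wristT(s):
    T=np.eye(4); T[:3,:3]=s["orientation"]; T[:3,3]=s["tcp_pos"]
    return T@np.array(env.get_calibration("wrist")["tool_from_camera"])
E
python3 - <<'E'
from h import *
s=env.get_state(); print({k:np.round(v,3).tolist() for k,v in s.items()})
for n in("scene","side"):
    im,d=env.grab_frame(n); cv2.imwrite(f"pics/{n}.png",im); np.save(f"{n}.npy",d)
    print(n,np.round(env.get_calibration(n)["cam_to_world"],3).tolist(),env.get_calibration(n)["fov_y"])
im=np.hstack([cv2.resize(cv2.imread(f"pics/{n}.png"),(400,300)) for n in("scene","side")])
E
```

```text
pics
{'time_s': 0.0, 'joint_positions': [-0.103, 0.277, -0.028, 1.268, 0.0, 1.467], 'joint_vel': [0.001, 0.001, 0.001, 0.001, 0.002, -0.002], 'effort': [-0.001, -44.551, 29.52, 0.016, -0.0, -0.0], 'tcp_pos': [0.624, 0.0, 0.23], 'orientation': [[-0.0, 1.0, -0.002], [1.0, 0.0, 0.0], [0.0, -0.002, -1.0]], 'wrist_force': [0.136, 0.345, -0.354], 'torque': [-0.037, -0.069, -0.009], 'grasp_force': 0.0, 'gripper_width': 0.085}
scene [[-0.967, -0.204, 0.151, 0.706], [0.254, -0.744, 0.618, 0.749], [-0.014, 0.636, 0.771, 1.042], [0.0, 0.0, 0.0, 1.0]] 51.89207067158341
side [[-0.891, 0.272, -0.364, 0.206], [-0.454, -0.533, 0.714, 0.745], [0.0, 0.801, 0.599, 0.754], [0.0, 0.0, 0.0, 1.0]] 54.59287970172606
```

View pics/scene.png

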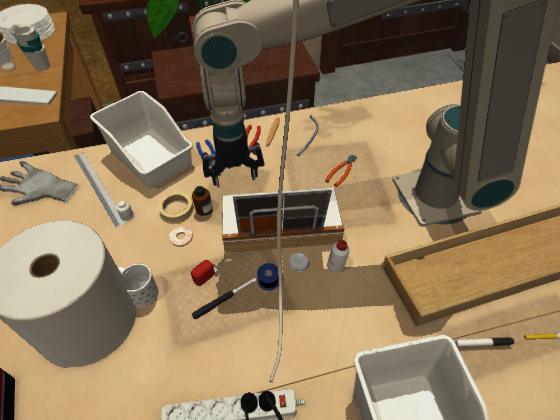

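View pics/side.png

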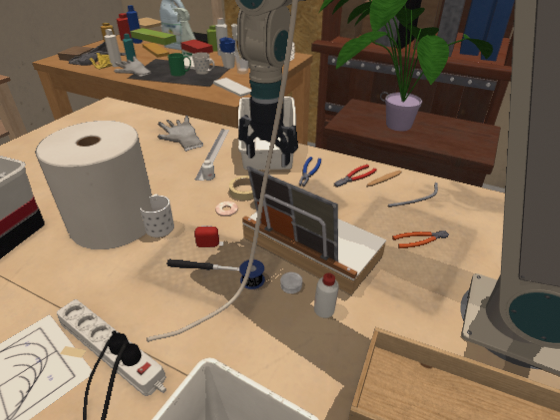

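The scene picture looks from behind the box. The box is at about (225-342, 190-245) with the panel standing behind its white top (235-330, 190-230), and the robot is to the right (-x). The brown bottle is at the box's +x end (202, 200). The side picture shows the wire rest against the panel's back at (300, 215). Next I'll fit the box and the panel from depth.

```bash
python3 - <<'E'
from h import *
for n in("scene","side"):
    im=cv2.imread(f"pics/{n}.png"); d=np.load(f"{n}.npy")
    v,u=np.mgrid[0:420,0:560]; uv=np.c_[u.ravel(),v.ravel()]
    P=pts(n,d,uv); ok=d.ravel()>0
    hsv=cv2.cvtColor(im,cv2.COLOR_BGR2HSV).reshape(-1,3)
    roi=ok&(P[:,0]>.3)&(P[:,0]<.85)&(P[:,1]>-.3)&(P[:,1]<.3)
    top=roi&(abs(P[:,2]-.06)<.006)&(hsv[:,1]<60)&(hsv[:,2]>110)
    m=top.reshape(420,560).astype(np.uint8); nn,lab,st,ce=cv2.connectedComponentsWithStats(m)
    print(n,"table z",np.median(P[roi&(abs(P[:,2])<.01),2]))
    for i in np.argsort(-st[1:,4])[:2]+1:
        q=P[(lab==i).ravel()]; r=cv2.minAreaRect(q[:,:2].astype(np.float32)); print(" top",st[i],np.median(q[:,2]).round(4),np.round(cv2.boxPoints(r),4).tolist())
    rail=roi&(abs(P[:,2]-.074)<.004)&(hsv[:,1]>70)&(hsv[:,2]>60)
    m=rail.reshape(420,560).astype(np.uint8); nn,lab,st,ce=cv2.connectedComponentsWithStats(m)
    for i in np.argsort(-st[1:,4])[:2]+1:
        q=P[(lab==i).ravel()]; r=cv2.minAreaRect(q[:,:2].astype(np.float32)); print(" rail",st[i],np.round(cv2.boxPoints(r),4).tolist(),np.median(q[:,2]))
    if n=="scene":
        # panel: above the top, near
        q=P[roi&(P[:,2]>.1)&(P[:,2]<.27)&(P[:,0]>.38)&(P[:,0]<.75)]
        for z in np.arange(.1,.28,.02):
            s=q[abs(q[:,2]-z)<.004]
            if len(s)>5: print(round(z,3),len(s),np.percentile(s[:,0],[1,50,99]).round(3),np.percentile(s[:,1],[2,25,50,75,98]).round(3))
    for z0 in (.12,.095,.04,.02):
        pass
    c=roi&(P[:,2]>.015)&(P[:,1]>.1); 
E
```

```text
scene table z -0.0007896123035159297
 top [223 193  46  41 525] 0.0593 [[0.5206999778747559, -0.09969999641180038], [0.6549000144004822, -0.1242000013589859], [0.6811000108718872, 0.01899999938905239], [0.546999990940094, 0.04360000044107437]]
 top [282 188  60  39 458] 0.0588 [[0.3230000138282776, -0.06710000336170197], [0.47850000858306885, -0.09369999915361404], [0.5033000111579895, 0.05130000039935112], [0.34779998660087585, 0.0778999999165535]]
 rail [222 233  28   6 114] [[0.6100000143051147, 0.04259999841451645], [0.6830999851226807, 0.02710000053048134], [0.6866000294685364, 0.04320000112056732], [0.6133999824523926, 0.05869999900460243]] 0.07285531181562255
 rail [318 226  26   5  94] [[0.35019999742507935, 0.08590000122785568], [0.4214000105857849, 0.07479999959468842], [0.423799991607666, 0.09059999883174896], [0.35260000824928284, 0.10170000046491623]] 0.07279476475226365
0.1 73 [0.383 0.512 0.639] [0.039 0.053 0.065 0.08  0.206]
0.12 135 [0.388 0.536 0.638] [0.043 0.054 0.067 0.079 0.199]
0.14 131 [0.41  0.537 0.637] [0.046 0.057 0.068 0.078 0.192]
0.16 137 [0.41  0.548 
[... 542 characters left out ...]
434891], [0.3474000096321106, 0.08370000123977661]]
 top [315 294  22  10  68] 0.0604 [[0.36250001192092896, 0.18610000610351562], [0.3666999936103821, 0.1696999967098236], [0.4113999903202057, 0.181099995970726], [0.40709999203681946, 0.19760000705718994]]
 rail [259 222  98  55 517] [[0.34709998965263367, 0.0843999981880188], [0.6313999891281128, 0.03180000185966492], [0.6352999806404114, 0.05310000106692314], [0.35100001096725464, 0.10559999942779541]] 0.07334789208388237
 rail [242 216  14  10  62] [[0.638700008392334, 0.03660000115633011], [0.6826000213623047, 0.028300000354647636], [0.6855999827384949, 0.04410000145435333], [0.641700029373169, 0.052400000393390656]] 0.07290257573622322
```

```bash
python3 - <<'E'
from h import *
a=cv2.imread("pics/scene.png")[130:290,180:380]; b=cv2.imread("pics/side.png")[150:330,220:420]
cv2.imwrite("pics/crop.png",np.hstack([cv2.resize(a,(400,320),interpolation=2),cv2.resize(b,(400,320),interpolation=2)]))
E
```

```text
(no output)
```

View pics/crop.png

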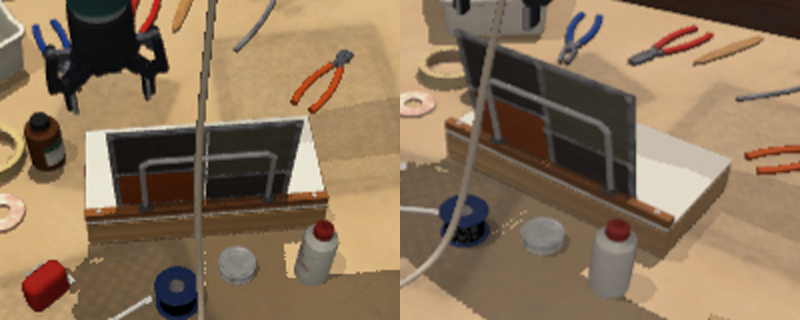

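The crop shows the panel leaning on the wire rest with its top edge running from (108,130) to (308,118), and a cord hanging in the view. I'll now fit the panel plane, its ends and the cord in box axes.

```bash
cat >> h.py <<'E'
TH=np.radians(-10.3); E1=np.array([np.cos(TH),np.sin(TH)]); E2=np.array([-E1[1],E1[0]])
def ab(P): P=np.asarray(P); return np.c_[P[:,:2]@E1,P[:,:2]@E2,P[:,2]]
def cloud(n,d,T=None):
    v,u=np.mgrid[0:420,0:560]; return pts(n,d,np.c_[u.ravel(),v.ravel()],T),d.ravel()>0
E
python3 - <<'E'
from h import *
for n in("scene","side"):
    d=np.load(f"{n}.npy"); P,ok=cloud(n,d); Q=ab(P); x=P[:,0]
    print(n)
    r=ok&(Q[:,2]>.085)&(Q[:,2]<.262)&(Q[:,1]>.1)&(Q[:,1]<.215)&(Q[:,0]>.3)&(Q[:,0]<.7)
    q=Q[r]
    # robust plane b = c0 + c1*a + c2*z
    w=np.ones(len(q),bool)
    for _ in range(15):
        A=np.c_[np.ones(len(q)),q[:,0],q[:,2]]; c=np.linalg.lstsq(A[w],q[w,1],rcond=None)[0]; e=q[:,1]-A@c
        w=abs(e)<max(.003,2*np.median(abs(e))) if _<7 else abs(e)<.003
    print(" plane",c.round(4),"yaw deg",np.degrees(np.arctan(c[1])).round(2),"lean",np.degrees(np.arctan(c[2])).round(2),w.sum())
    p=q[w]; print(" a range",[ (round(z,2),np.percentile(p[abs(p[:,2]-z)<.01,0],[0,2,98,100]).round(4).tolist()) for z in (.12,.18,.22,.25)]," zmax",np.percentile(p[:,2],[99,99.8]).round(4))
    # cord
    cr=ok&(Q[:,1]>.15)&(Q[:,2]>.28)&(Q[:,2]<.75)&(Q[:,0]<.68)&(Q[:,1]<.6)
    for z in (.1,.15,.2,.25,.3,.4,.5):
        s=ok&(abs(P[:,2]-z)<.01)&(P[:,1]>.13)&(P[:,1]<.4)&(x>.4)&(x<.75)
        if s.sum(): print(" cord",z,s.sum(),np.median(P[s],0).round(3))
    s=ok&(abs(Q[:,2]-.0595)<.004)&(Q[:,0]>.32)&(Q[:,0]<.64); b=Q[s,1]; b=b[(b>-.05)&(b<.17)]; print(" front b",np.percentile(b,[.5,1,3]).round(4))
    s=ok&(abs(Q[:,2]-.074)<.003)&(Q[:,1]>.1)&(Q[:,1]<.2)&(Q[:,0]>.3)&(Q[:,0]<.7); print(" rail b",np.percentile(Q[s,1],[2,5,50,95,98]).round(4),"a",np.percentile(Q[s,0],[.5,1,99,99.5]).round(4))
s=env.get_state(); print(ab([s["tcp_pos"]]))
E
```

```text
scene
 plane [0.1296 0.0064 0.1831] yaw deg 0.36 lean 10.38 2641
 a range [(0.12, [0.3841, 0.3896, 0.6188, 0.6226]), (0.18, [0.3837, 0.3876, 0.6206, 0.6227]), (0.22, [0.3825, 0.3878, 0.6172, 0.6223]), (0.25, [0.3831, 0.3878, 0.6182, 0.6221])]  zmax [0.2588 0.26  ]
 cord 0.1 77 [0.409 0.178 0.094]
 cord 0.15 21 [0.562 0.188 0.152]
 cord 0.2 24 [0.559 0.174 0.202]
 cord 0.25 25 [0.557 0.162 0.25 ]
 cord 0.3 28 [0.551 0.152 0.3  ]
 cord 0.4 31 [0.539 0.133 0.398]
 front b [-0.0062 -0.0053 -0.0042]
 rail b [0.1455 0.1462 0.1565 0.1644 0.1653] a [0.3332 0.3359 0.6647 0.6672]
side
 plane [0.1302 0.0052 0.1835] yaw deg 0.3 lean 10.4 3655
 a range [(0.12, [0.3812, 0.3831, 0.615, 0.6211]), (0.18, [0.3809, 0.382, 0.6174, 0.6205]), (0.22, [0.3812, 0.3839, 0.6151, 0.6216]), (0.25, [0.3805, 0.384, 0.6155, 0.6202])]  zmax [0.2584 0.2596]
 cord 0.1 66 [0.559 0.2   0.094]
 cord 0.15 35 [0.558 0.188 0.149]
 cord 0.2 36 [0.556 0.174 0.199]
 cord 0.25 39 [0.552 0.163 0.25 ]
 cord 0.3 39 [0.547 0.153 0.3  ]
 cord 0.4 39 [0.535 0.133 0.399]
 front b [-0.0044 -0.0036 -0.0007]
 rail b [0.145  0.1458 0.1569 0.164  0.1646] a [0.328  0.3292 0.661  0.6637]
[[0.61421249 0.111693   0.23026049]]
```

>>> carry_out([
  {"tz": -0.04, "yaw": -0.1, "claw": 0.6},
  {"tz": -0.08, "yaw": -0.2, "claw": 0.6},
  {"tz": -0.1, "yaw": -0.3, "claw": 0.6},
  {"tz": -0.1, "yaw": -0.3, "claw": 0.6},
])

```text
validation failed for argument at $.de...
```

```bash
python3 - <<'E'
from h import *
s=env.get_state(); print({k:np.round(v,4).tolist() for k,v in s.items()})
d=np.load("side.npy");P,ok=cloud("side",d)
for n in("scene","side"):
  d=np.load(n+".npy");P,ok=cloud(n,d);Q=ab(P)
  for z in (.5,.6,.7,.8):
    s=ok&(abs(P[:,2]-z)<.01)&(P[:,1]>.02)&(P[:,1]<.4)&(P[:,0]>.4)&(P[:,0]<.65)
    if s.sum(): print(n,z,s.sum(),np.median(Q[s],0).round(3))
E
```

```text
{'time_s': 0.1, 'joint_positions': [-0.1034, 0.2771, -0.0278, 1.268, -0.0, 1.4674], 'joint_vel': [0.0005, -0.0017, 0.0042, -0.0016, 0.0011, -0.0001], 'effort': [0.0008, -44.6709, 29.6128, 0.0085, -0.0, 0.0], 'tcp_pos': [0.6243, 0.0001, 0.2303], 'orientation': [[-0.0, 1.0, -0.002], [1.0, 0.0, 0.0002], [0.0002, -0.002, -1.0]], 'wrist_force': [-0.4242, -0.2263, -0.5185], 'torque': [-0.0028, 0.0076, -0.0385], 'grasp_force': 0.0, 'gripper_width': 0.0852}
scene 0.5 164 [0.592 0.148 0.503]
scene 0.6 439 [0.589 0.155 0.601]
scene 0.7 712 [0.457 0.148 0.696]
side 0.5 293 [0.58  0.145 0.501]
side 0.6 489 [0.582 0.154 0.601]
```

>>> carry_out([
  {"tx": 0, "ty": 0, "tz": -0.04, "yaw": -0.1, "claw": 0.6},
  {"tx": 0, "ty": 0, "tz": -0.08, "yaw": -0.2, "claw": 0.6},
  {"tx": 0, "ty": 0, "tz": -0.1, "yaw": -0.3, "claw": 0.6},
  {"tx": 0, "ty": 0, "tz": -0.1, "yaw": -0.3, "claw": 0.6},
], newtons=20)

```text
time_s: 0.5
tcp_pos: [0.6268, -0.0002, 0.3353]
orientation: [[-0.296, 0.955, 0.007], [0.955, 0.296, -0.001], [-0.003, 0.006, -1.0]]
wrist_force: [0.8, 0.0, 0.9]
gripper_width: 0.0341
grasp_force: 0.0
```

```bash
cat > st.py <<'E'
from h import *
s=env.get_state(); q=np.array(s["joint_positions"]); o=np.array(s["orientation"])
p=ab([s["tcp_pos"]])[0]; ty=o[:2,1]
f=np.array(s["wrist_force"])
print("t",round(s["time_s"],2),"abz",p.round(4),"tooly deg rel E1",np.degrees(np.arctan2(ty@E2,ty@E1)).round(2),"q",q.round(3),"w",round(s["gripper_width"],4),"g",round(s["grasp_force"],2),"F(a,b,z)",np.round([f[:2]@E1,f[:2]@E2,f[2]],2),"tilt",o[2].round(3))
E
python3 st.py
```

```text
t 0.5 abz [0.6168 0.1119 0.3353] tooly deg rel E1 27.51 q [-0.103  0.243  0.145  1.467 -0.     1.167] w 0.0341 g 0.0 F(a,b,z) [0.82 0.17 0.93] tilt [-0.003  0.006 -1.   ]
```

>>> carry_out([
  {"tx": 0.0177, "ty": -0.0164, "tz": 0, "yaw": -0.136, "claw": 0.6},
  {"tx": 0.0354, "ty": -0.0328, "tz": 0, "yaw": -0.272, "claw": 0.6},
  {"tx": 0.0531, "ty": -0.0492, "tz": 0, "yaw": -0.41, "claw": 0.6},
  {"tx": 0.0708, "ty": -0.0657, "tz": 0, "yaw": -0.545, "claw": 0.6},
  {"tx": 0.0885, "ty": -0.082, "tz": 0, "yaw": -0.68, "claw": 0.6},
  {"tx": 0.1063, "ty": -0.0985, "tz": 0, "yaw": -0.817, "claw": 0.6},
  {"tx": 0.124, "ty": -0.115, "tz": 0, "yaw": -0.95, "claw": 0.6},
  {"tx": 0.1417, "ty": -0.1314, "tz": 0, "yaw": -1.09, "claw": 0.6},
  {"tx": 0.1417, "ty": -0.1314, "tz": 0, "yaw": -1.09, "claw": 0.6},
  {"tx": 0.1417, "ty": -0.1314, "tz": 0, "yaw": -1.09, "claw": 0.6},
  {"tx": 0.1417, "ty": -0.1314, "tz": 0, "yaw": -1.09, "claw": 0.6},
])

```text
time_s: 1.6
tcp_pos: [0.4579, 0.0962, 0.3304]
orientation: [[-0.983, 0.182, -0.001], [0.182, 0.983, -0.0], [0.001, -0.0, -1.0]]
wrist_force: [0.4, 0.5, -0.6]
gripper_width: 0.0342
grasp_force: 0.0
```

```bash
python3 st.py; python3 - <<'E'
from h import *
n="side"
im,d=env.grab_frame(n); cv2.imwrite("pics/s2.png",cv2.resize(im[60:330,150:450],(600,540)))
s=env.get_state()
P,ok=cloud(n,d);Q=ab(P)
# fingers tips: points near tcp
r=ok&(abs(Q[:,0]-.435)<.02)&(abs(Q[:,1]-.177)<.05)&(Q[:,2]>.3)&(Q[:,2]<.4)
for z in (.33,.335,.34,.345,.35,.36,.38): 
    t=r&(abs(Q[:,2]-z)<.003); print(z,t.sum(),np.sort(Q[t,1]).round(3)[::max(1,t.sum()//8)])
E
```

```text
t 1.6 abz [0.4333 0.1766 0.3304] tooly deg rel E1 89.82 q [ 0.069 -0.043 -0.182  1.433 -0.     0.252] w 0.0342 g 0.0 F(a,b,z) [ 0.32  0.6  -0.61] tilt [ 0.001 -0.    -1.   ]
0.33 11 [0.159 0.16  0.16  0.16  0.161 0.161 0.201 0.201 0.201 0.201 0.202]
0.335 41 [0.155 0.159 0.16  0.16  0.161 0.161 0.201 0.201 0.204]
0.34 55 [0.155 0.159 0.16  0.161 0.161 0.197 0.201 0.206 0.207 0.209]
0.345 66 [0.155 0.159 0.16  0.161 0.194 0.202 0.206 0.207 0.209]
0.35 60 [0.155 0.159 0.16  0.161 0.163 0.199 0.203 0.207 0.209]
0.36 61 [0.153 0.159 0.16  0.161 0.195 0.202 0.205 0.207 0.209]
0.38 92 [0.131 0.141 0.153 0.157 0.159 0.203 0.208 0.225 0.226]
```

View pics/s2.png

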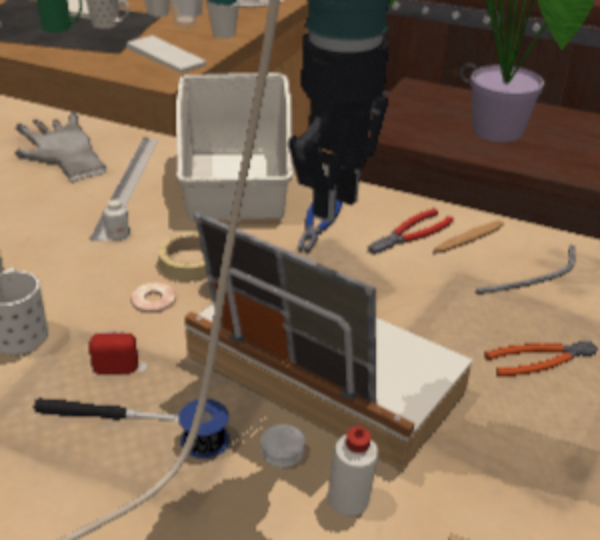

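The fingers straddle the panel's top, tips at (330,205) in the picture, above its robot-side third. I'll go down over the top edge now.

>>> carry_out([
  {"tx": 0, "ty": 0, "tz": 0.02, "yaw": 0, "claw": 0.6},
  {"tx": 0, "ty": 0, "tz": 0.04, "yaw": 0, "claw": 0.6},
  {"tx": 0, "ty": 0, "tz": 0.055, "yaw": 0, "claw": 0.6},
  {"tx": 0, "ty": 0, "tz": 0.065, "yaw": 0, "claw": 0.6},
  {"tx": 0, "ty": 0, "tz": 0.075, "yaw": 0, "claw": 0.6},
  {"tx": 0, "ty": 0, "tz": 0.085, "yaw": 0, "claw": 0.6},
  {"tx": 0, "ty": 0, "tz": 0.095, "yaw": 0, "claw": 0.6},
  {"tx": 0, "ty": 0, "tz": 0.095, "yaw": 0, "claw": 0.6},
])

```text
time_s: 2.45
tcp_pos: [0.4567, 0.0964, 0.2348]
orientation: [[-0.984, 0.18, -0.003], [0.18, 0.984, -0.0], [0.002, -0.001, -1.0]]
wrist_force: [-0.4, 0.0, 0.4]
gripper_width: 0.034
grasp_force: 0.0
```

```bash
python3 st.py
```

```text
t 2.45 abz [0.4321 0.1765 0.2348] tooly deg rel E1 89.93 q [ 0.069 -0.007 -0.346  1.234 -0.     0.25 ] w 0.034 g 0.0 F(a,b,z) [-0.39 -0.07  0.41] tilt [ 0.002 -0.001 -1.   ]
```

>>> carry_out([
  {"tx": 0, "ty": -0.006, "tz": 0, "yaw": 0, "claw": 0.6},
  {"tx": 0, "ty": -0.008, "tz": 0, "yaw": 0, "claw": 0.68},
  {"tx": 0, "ty": -0.01, "tz": 0, "yaw": 0, "claw": 0.76},
  {"tx": 0, "ty": -0.012, "tz": 0, "yaw": 0, "claw": 0.76},
  {"tx": 0, "ty": -0.014, "tz": 0, "yaw": 0, "claw": 0.76},
  {"tx": 0, "ty": -0.0165, "tz": 0, "yaw": 0, "claw": 0.76},
  {"tx": 0, "ty": -0.019, "tz": 0, "yaw": 0, "claw": 0.76},
  {"tx": 0, "ty": -0.0215, "tz": 0, "yaw": 0, "claw": 0.76},
  {"tx": 0, "ty": -0.024, "tz": 0, "yaw": 0, "claw": 0.76},
  {"tx": 0, "ty": -0.0265, "tz": 0, "yaw": 0, "claw": 0.76},
  {"tx": 0, "ty": -0.029, "tz": 0, "yaw": 0, "claw": 0.76},
  {"tx": 0, "ty": -0.031, "tz": 0, "yaw": 0, "claw": 0.76},
  {"tx": 0, "ty": -0.033, "tz": 0, "yaw": 0, "claw": 0.76},
  {"tx": 0, "ty": -0.035, "tz": 0, "yaw": 0, "claw": 0.76},
  {"tx": 0, "ty": -0.037, "tz": 0, "yaw": 0, "claw": 0.76},
  {"tx": 0, "ty": -0.039, "tz": 0, "yaw": 0, "claw": 0.76},
  {"tx": 0, "ty": -0.041, "tz": 0, "yaw": 0, "claw": 0.76},
  {"tx": 0, "ty": -0.043, "tz": 0, "yaw": 0, "claw": 0.76},
  {"tx": 0, "ty": -0.045, "tz": 0, "yaw": 0, "claw": 0.76},
])

```text
time_s: 4.35
tcp_pos: [0.4495, 0.0521, 0.2363]
orientation: [[-0.984, 0.18, -0.0], [0.18, 0.984, 0.0], [0.0, 0.0, -1.0]]
wrist_force: [-0.1, -0.3, 0.1]
gripper_width: 0.0206
grasp_force: 0.0
```

```bash
cat > pan.py <<'E'
# panel plane fit from the side/scene camera; prints yaw, forward lean, top edge and a range
from h import *
import sys
lo,hi=float(sys.argv[1]),float(sys.argv[2]); n=sys.argv[3]
im,d=env.grab_frame(n); cv2.imwrite(f"pics/now_{n}.png",im); P,ok=cloud(n,d); Q=ab(P)
r=ok&(Q[:,2]>.075)&(Q[:,2]<.28)&(Q[:,1]>lo)&(Q[:,1]<hi)&(Q[:,0]>.46)&(Q[:,0]<.62)
q=Q[r]; c0=q.mean(0); w=np.ones(len(q),bool)
rng=np.random.default_rng(0); best=0
for _ in range(300):
    t=q[rng.choice(len(q),3)]; nn=np.cross(t[1]-t[0],t[2]-t[0]); l=np.linalg.norm(nn)
    if l<1e-6: continue
    m=abs((q-t[0])@nn/l)<.002
    if m.sum()>best: best=m.sum(); w=m
for _ in range(5):
    c=q[w].mean(0); nn=np.linalg.svd(q[w]-c,full_matrices=False)[2][2]; w=abs((q-c)@nn)<.002
nn=nn*np.sign(nn[1]); p=q[w]
print(n,"inl",w.sum(),len(q),"phi fwd deg",np.degrees(np.arcsin(nn[2])).round(2),"yaw",np.degrees(np.arctan2(-nn[0],nn[1])).round(2))
# at a=.5: back face foot (z=.06) b
print(" back face at a=.5 b(z=.06)=",round(c[1]-(nn[0]*(.5-c[0])+nn[2]*(.06-c[2]))/nn[1],4),"zmax",np.percentile(p[:,2],99.5).round(4),"bmin",np.percentile(p[:,1],.5).round(4))
E
python3 st.py; python3 pan.py .05 .19 side; python3 pan.py .05 .19 scene
```

```text
t 4.35 abz [0.4329 0.1316 0.2363] tooly deg rel E1 89.94 q [-0.028 -0.036 -0.371  1.235  0.     0.153] w 0.0206 g 0.0 F(a,b,z) [-0.05 -0.3   0.09] tilt [ 0.  0. -1.]
side inl 2651 3276 phi fwd deg 1.39 yaw 0.4
 back face at a=.5 b(z=.06)= 0.1436 zmax 0.2613 bmin 0.1373
scene inl 2075 2755 phi fwd deg 1.58 yaw 0.48
 back face at a=.5 b(z=.06)= 0.1432 zmax 0.2617 bmin 0.1364
```

>>> carry_out([
  {"tx": 0, "ty": 0, "tz": 0, "yaw": 0, "claw": 0.76},
  {"tx": 0, "ty": 0, "tz": 0, "yaw": 0, "claw": 0.76},
  {"tx": 0, "ty": -0.003, "tz": 0, "yaw": 0, "claw": 0.75},
  {"tx": 0, "ty": -0.006, "tz": 0, "yaw": 0, "claw": 0.74},
  {"tx": 0, "ty": -0.009, "tz": 0, "yaw": 0, "claw": 0.73},
  {"tx": 0, "ty": -0.012, "tz": 0.0005, "yaw": 0, "claw": 0.72},
  {"tx": 0, "ty": -0.015, "tz": 0.001, "yaw": 0, "claw": 0.705},
  {"tx": 0, "ty": -0.018, "tz": 0.0015, "yaw": 0, "claw": 0.69},
  {"tx": 0, "ty": -0.021, "tz": 0.002, "yaw": 0, "claw": 0.69},
  {"tx": 0, "ty": -0.024, "tz": 0.003, "yaw": 0, "claw": 0.69},
  {"tx": 0, "ty": -0.027, "tz": 0.0035, "yaw": 0, "claw": 0.69},
  {"tx": 0, "ty": -0.03, "tz": 0.004, "yaw": 0, "claw": 0.69},
  {"tx": 0, "ty": -0.033, "tz": 0.005, "yaw": 0, "claw": 0.68},
  {"tx": 0, "ty": -0.036, "tz": 0.006, "yaw": 0, "claw": 0.68},
  {"tx": 0, "ty": -0.039, "tz": 0.007, "yaw": 0, "claw": 0.68},
  {"tx": 0, "ty": -0.042, "tz": 0.008, "yaw": 0, "claw": 0.675},
  {"tx": 0, "ty": -0.045, "tz": 0.009, "yaw": 0, "claw": 0.67},
  {"tx": 0, "ty": -0.048, "tz": 0.01, "yaw": 0, "claw": 0.67},
  {"tx": 0, "ty": -0.0505, "tz": 0.0105, "yaw": 0, "claw": 0.67},
  {"tx": 0, "ty": -0.0505, "tz": 0.0105, "yaw": 0, "claw": 0.67},
])

```text
time_s: 6.45
tcp_pos: [0.4403, 0.0023, 0.2256]
orientation: [[-0.984, 0.18, -0.0], [0.18, 0.984, 0.0], [0.0, 0.0, -1.0]]
wrist_force: [0.4, -1.4, -0.6]
gripper_width: 0.0284
grasp_force: 0.5
```

```bash
python3 st.py; python3 pan.py .0 .17 side; python3 pan.py .0 .17 scene
```

```text
t 6.45 abz [0.4328 0.081  0.2256] tooly deg rel E1 89.92 q [-0.142 -0.052 -0.41   1.213  0.     0.04 ] w 0.0284 g 0.5 F(a,b,z) [ 0.66 -1.26 -0.61] tilt [ 0.  0. -1.]
side inl 2987 3877 phi fwd deg 20.68 yaw 0.31
 back face at a=.5 b(z=.06)= 0.1438 zmax 0.2492 bmin 0.0724
scene inl 2200 3296 phi fwd deg 20.74 yaw 0.33
 back face at a=.5 b(z=.06)= 0.1439 zmax 0.2492 bmin 0.0722
```

>>> carry_out([
  {"tx": 0, "ty": -0.003, "tz": 0.001, "yaw": 0, "claw": 0.665},
  {"tx": 0, "ty": -0.006, "tz": 0.002, "yaw": 0, "claw": 0.66},
  {"tx": 0, "ty": -0.009, "tz": 0.0035, "yaw": 0, "claw": 0.655},
  {"tx": 0, "ty": -0.012, "tz": 0.005, "yaw": 0, "claw": 0.65},
  {"tx": 0, "ty": -0.0155, "tz": 0.0065, "yaw": 0, "claw": 0.645},
  {"tx": 0, "ty": -0.0185, "tz": 0.008, "yaw": 0, "claw": 0.64},
  {"tx": 0, "ty": -0.0215, "tz": 0.0095, "yaw": 0, "claw": 0.635},
  {"tx": 0, "ty": -0.0245, "tz": 0.011, "yaw": 0, "claw": 0.63},
  {"tx": 0, "ty": -0.0275, "tz": 0.0125, "yaw": 0, "claw": 0.627},
  {"tx": 0, "ty": -0.03, "tz": 0.014, "yaw": 0, "claw": 0.622},
  {"tx": 0, "ty": -0.0325, "tz": 0.016, "yaw": 0, "claw": 0.613},
  {"tx": 0, "ty": -0.035, "tz": 0.018, "yaw": 0, "claw": 0.604},
  {"tx": 0, "ty": -0.0375, "tz": 0.02, "yaw": 0, "claw": 0.595},
  {"tx": 0, "ty": -0.04, "tz": 0.022, "yaw": 0, "claw": 0.585},
  {"tx": 0, "ty": -0.043, "tz": 0.024, "yaw": 0, "claw": 0.575},
  {"tx": 0, "ty": -0.0455, "tz": 0.0265, "yaw": 0, "claw": 0.565},
  {"tx": 0, "ty": -0.048, "tz": 0.029, "yaw": 0, "claw": 0.555},
  {"tx": 0, "ty": -0.0505, "tz": 0.0315, "yaw": 0, "claw": 0.545},
  {"tx": 0, "ty": -0.053, "tz": 0.0335, "yaw": 0, "claw": 0.535},
  {"tx": 0, "ty": -0.055, "tz": 0.035, "yaw": 0, "claw": 0.53},
])

```text
time_s: 8.55
tcp_pos: [0.4304, -0.0515, 0.1904]
orientation: [[-0.984, 0.18, -0.0], [0.18, 0.984, 0.001], [0.0, 0.0, -1.0]]
wrist_force: [-1.7, -2.4, -1.2]
gripper_width: 0.0404
grasp_force: 0.9
```

```bash
python3 st.py; python3 pan.py -.02 .17 side; python3 pan.py -.02 .17 scene;python3 - <<'E'
import cv2,numpy as np
a=cv2.imread("pics/now_side.png")[90:300,190:470]
cv2.imwrite("pics/c3.png",cv2.resize(a,(784,588),interpolation=2))
E
```

```text
t 8.55 abz [0.4326 0.0262 0.1904] tooly deg rel E1 89.94 q [-0.269 -0.04  -0.475  1.136  0.    -0.088] w 0.0404 g 0.88 F(a,b,z) [-1.25 -2.68 -1.16] tilt [ 0.  0. -1.]
side inl 2773 3848 phi fwd deg 41.16 yaw 0.02
 back face at a=.5 b(z=.06)= 0.1451 zmax 0.2134 bmin 0.0118
scene inl 2026 3404 phi fwd deg 41.39 yaw 0.39
 back face at a=.5 b(z=.06)= 0.1446 zmax 0.2124 bmin 0.0105
```

View pics/c3.png

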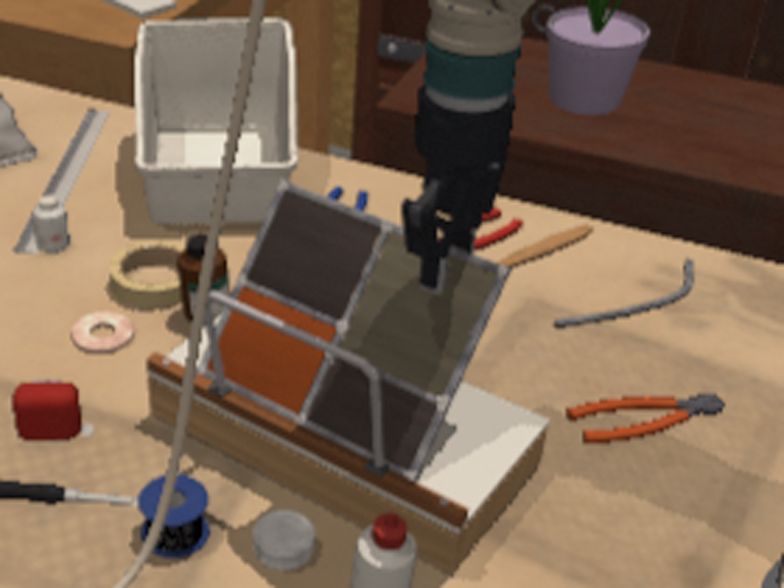

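Panel leans forward 41°, resting on the front finger. The rear finger is over the panel at (430,280), well clear of its surface. Next I'll open the fingers with the front one held still, so the rear finger can swing round the panel's end.

>>> carry_out([
  {"tx": 0, "ty": 0.0022, "tz": 0.0007, "yaw": 0, "claw": 0.475},
  {"tx": 0, "ty": 0.0044, "tz": 0.0015, "yaw": 0, "claw": 0.42},
  {"tx": 0, "ty": 0.0067, "tz": 0.0023, "yaw": 0, "claw": 0.37},
  {"tx": 0, "ty": 0.0089, "tz": 0.0032, "yaw": 0, "claw": 0.315},
  {"tx": 0, "ty": 0.0111, "tz": 0.0042, "yaw": 0, "claw": 0.26},
  {"tx": 0, "ty": 0.0133, "tz": 0.0052, "yaw": 0, "claw": 0.21},
  {"tx": 0, "ty": 0.0156, "tz": 0.0063, "yaw": 0, "claw": 0.16},
  {"tx": 0, "ty": 0.0178, "tz": 0.0075, "yaw": 0, "claw": 0.105},
  {"tx": 0, "ty": 0.02, "tz": 0.0088, "yaw": 0, "claw": 0.055},
  {"tx": 0, "ty": 0.0223, "tz": 0.01, "yaw": 0, "claw": 0},
  {"tx": 0, "ty": 0.0223, "tz": 0.01, "yaw": 0, "claw": 0},
])

```text
time_s: 9.75
tcp_pos: [0.4351, -0.0308, 0.1816]
orientation: [[-0.984, 0.18, 0.001], [0.18, 0.984, -0.004], [-0.002, -0.004, -1.0]]
wrist_force: [-2.7, -7.3, 5.0]
gripper_width: 0.0857
grasp_force: 3.9
```

```bash
python3 st.py; python3 pan.py -.02 .17 side; python3 - <<'E'
from h import *
n="side"
im,d=env.grab_frame(n); P,ok=cloud(n,d);Q=ab(P)
r=ok&(abs(Q[:,0]-.433)<.03)&(Q[:,1]>.07)&(Q[:,1]<.13)&(Q[:,2]>.15)&(Q[:,2]<.27)
# points clearly above panel surface
print("rear finger zmin",np.sort(Q[r,2])[:5].round(4))
for z in (.19,.195,.2,.205,.21,.22,.23):
    t=r&(abs(Q[:,2]-z)<.003); print(z,t.sum(),Q[t][:,:2].min(0).round(3) if t.any() else "",Q[t][:,:2].max(0).round(3) if t.any() else "")
E
```

```text
t 9.75 abz [0.4336 0.0475 0.1816] tooly deg rel E1 89.92 q [-0.216 -0.028 -0.484  1.113 -0.004 -0.035] w 0.0857 g 3.88 F(a,b,z) [-1.36 -7.71  5.01] tilt [-0.002 -0.004 -1.   ]
side inl 2580 3545 phi fwd deg 43.39 yaw -0.79
 back face at a=.5 b(z=.06)= 0.1486 zmax 0.2084 bmin 0.008
rear finger zmin [0.1953 0.1956 0.1957 0.1959 0.1959]
0.19 0  
0.195 8 [0.426 0.097] [0.444 0.099]
0.2 9 [0.422 0.093] [0.444 0.103]
0.205 20 [0.423 0.093] [0.442 0.106]
0.21 18 [0.422 0.094] [0.441 0.107]
0.22 21 [0.422 0.092] [0.439 0.108]
0.23 12 [0.421 0.093] [0.438 0.107]
```

>>> carry_out([
  {"tx": 0, "ty": -0.0005, "tz": 0.001, "yaw": 0, "claw": 0},
  {"tx": 0, "ty": -0.001, "tz": 0.002, "yaw": 0, "claw": 0},
  {"tx": 0, "ty": -0.001, "tz": 0.003, "yaw": 0, "claw": 0},
  {"tx": 0, "ty": -0.0015, "tz": 0.004, "yaw": 0, "claw": 0},
  {"tx": 0, "ty": -0.002, "tz": 0.005, "yaw": 0, "claw": 0},
  {"tx": 0, "ty": -0.002, "tz": 0.006, "yaw": 0, "claw": 0},
])

```text
time_s: 10.45
tcp_pos: [0.4349, -0.035, 0.1766]
orientation: [[-0.983, 0.181, 0.001], [0.181, 0.983, -0.01], [-0.003, -0.009, -1.0]]
wrist_force: [-4.9, -13.1, 10.9]
gripper_width: 0.0851
grasp_force: 7.0
```

```bash
python3 st.py; python3 pan.py -.02 .17 side; python3 pan.py -.02 .17 scene
```

```text
t 10.45 abz [0.4341 0.0433 0.1766] tooly deg rel E1 89.84 q [-0.222 -0.025 -0.492  1.101 -0.009 -0.04 ] w 0.0851 g 6.97 F(a,b,z) [ -2.48 -13.78  10.91] tilt [-0.003 -0.009 -1.   ]
side inl 2551 3537 phi fwd deg 45.07 yaw -0.73
 back face at a=.5 b(z=.06)= 0.149 zmax 0.2038 bmin 0.0042
scene inl 2006 3346 phi fwd deg 45.35 yaw -0.29
 back face at a=.5 b(z=.06)= 0.149 zmax 0.2031 bmin 0.0044
```

>>> carry_out([
  {"tx": 0, "ty": 0.0015, "tz": -0.0025, "yaw": 0, "claw": 0},
  {"tx": 0, "ty": 0.004, "tz": -0.005, "yaw": 0, "claw": 0},
  {"tx": 0, "ty": 0.007, "tz": -0.0075, "yaw": 0, "claw": 0},
  {"tx": 0, "ty": 0.01, "tz": -0.01, "yaw": 0, "claw": 0},
  {"tx": 0, "ty": 0.0135, "tz": -0.012, "yaw": 0, "claw": 0},
  {"tx": 0, "ty": 0.016, "tz": -0.014, "yaw": 0, "claw": 0},
  {"tx": 0, "ty": 0.019, "tz": -0.016, "yaw": 0, "claw": 0},
  {"tx": 0, "ty": 0.022, "tz": -0.0175, "yaw": 0, "claw": 0},
  {"tx": 0, "ty": 0.0245, "tz": -0.019, "yaw": 0, "claw": 0},
  {"tx": 0, "ty": 0.0275, "tz": -0.0205, "yaw": 0, "claw": 0},
  {"tx": 0, "ty": 0.0305, "tz": -0.022, "yaw": 0, "claw": 0},
  {"tx": 0, "ty": 0.0335, "tz": -0.0235, "yaw": 0, "claw": 0},
  {"tx": 0, "ty": 0.0365, "tz": -0.025, "yaw": 0, "claw": 0},
  {"tx": 0, "ty": 0.0395, "tz": -0.026, "yaw": 0, "claw": 0},
  {"tx": 0, "ty": 0.0425, "tz": -0.0265, "yaw": 0, "claw": 0},
  {"tx": 0, "ty": 0.0455, "tz": -0.0275, "yaw": 0, "claw": 0},
  {"tx": 0, "ty": 0.0485, "tz": -0.028, "yaw": 0, "claw": 0},
  {"tx": 0, "ty": 0.052, "tz": -0.029, "yaw": 0, "claw": 0},
  {"tx": 0, "ty": 0.055, "tz": -0.0295, "yaw": 0, "claw": 0},
  {"tx": 0, "ty": 0.057, "tz": -0.03, "yaw": 0, "claw": 0},
])

```text
time_s: 12.55
tcp_pos: [0.4443, 0.025, 0.2047]
orientation: [[-0.984, 0.18, -0.0], [0.18, 0.984, 0.0], [0.0, 0.0, -1.0]]
wrist_force: [-0.7, -1.4, 0.7]
gripper_width: 0.0856
grasp_force: 1.1
```

```bash
python3 st.py; python3 pan.py -.02 .17 side; python3 pan.py -.02 .17 scene
```

```text
t 12.55 abz [0.4326 0.104  0.2047] tooly deg rel E1 89.96 q [-0.09  -0.029 -0.433  1.167  0.     0.091] w 0.0856 g 1.05 F(a,b,z) [-0.4  -1.53  0.69] tilt [ 0.  0. -1.]
side inl 2656 3464 phi fwd deg 23.76 yaw -0.05
 back face at a=.5 b(z=.06)= 0.148 zmax 0.245 bmin 0.0668
scene inl 2196 3342 phi fwd deg 23.72 yaw 0.26
 back face at a=.5 b(z=.06)= 0.1475 zmax 0.2451 bmin 0.0659
```

>>> carry_out([
  {"tx": 0.0052, "ty": -0.0014, "tz": 0, "yaw": -0.105, "claw": 0},
  {"tx": 0.0104, "ty": -0.0032, "tz": 0, "yaw": -0.209, "claw": 0},
  {"tx": 0.0155, "ty": -0.0055, "tz": 0, "yaw": -0.314, "claw": 0},
  {"tx": 0.0203, "ty": -0.0081, "tz": 0, "yaw": -0.419, "claw": 0},
  {"tx": 0.025, "ty": -0.0112, "tz": 0, "yaw": -0.524, "claw": 0},
  {"tx": 0.0294, "ty": -0.0146, "tz": 0, "yaw": -0.628, "claw": 0},
  {"tx": 0.0335, "ty": -0.0183, "tz": 0, "yaw": -0.733, "claw": 0},
  {"tx": 0.0372, "ty": -0.0223, "tz": 0, "yaw": -0.838, "claw": 0},
  {"tx": 0.0405, "ty": -0.0265, "tz": 0, "yaw": -0.942, "claw": 0},
  {"tx": 0.0433, "ty": -0.0309, "tz": 0, "yaw": -1.047, "claw": 0},
  {"tx": 0.0457, "ty": -0.0354, "tz": 0, "yaw": -1.152, "claw": 0},
  {"tx": 0.0476, "ty": -0.04, "tz": 0, "yaw": -1.257, "claw": 0},
  {"tx": 0.0489, "ty": -0.0446, "tz": 0, "yaw": -1.361, "claw": 0},
  {"tx": 0.0497, "ty": -0.0492, "tz": 0, "yaw": -1.466, "claw": 0},
  {"tx": 0.05, "ty": -0.0538, "tz": 0, "yaw": -1.571, "claw": 0},
  {"tx": 0.05, "ty": -0.0538, "tz": 0, "yaw": -1.571, "claw": 0},
])

```text
time_s: 14.25
tcp_pos: [0.3857, -0.0196, 0.2047]
orientation: [[-0.181, -0.984, 0.0], [-0.984, 0.181, 0.001], [-0.001, -0.0, -1.0]]
wrist_force: [0.3, -1.5, 0.2]
gripper_width: 0.0857
grasp_force: 0.7
```

```bash
python3 st.py; python3 pan.py -.02 .17 side; python3 pan.py -.02 .17 scene;python3 - <<'E'
import cv2,numpy as np
a=cv2.imread("pics/now_side.png")[90:300,190:470]
cv2.imwrite("pics/c4.png",cv2.resize(a,(784,588),interpolation=2))
E
```

```text
t 14.25 abz [0.383  0.0497 0.2047] tooly deg rel E1 179.89 q [-2.190e-01 -1.420e-01 -5.350e-01  1.178e+00  1.000e-03 -1.608e+00] w 0.0857 g 0.71 F(a,b,z) [ 0.59 -1.45  0.23] tilt [-0.001 -0.    -1.   ]
side inl 3024 3983 phi fwd deg 24.01 yaw 0.1
 back face at a=.5 b(z=.06)= 0.148 zmax 0.2449 bmin 0.0654
scene inl 2173 3329 phi fwd deg 24.03 yaw 0.17
 back face at a=.5 b(z=.06)= 0.1477 zmax 0.2448 bmin 0.0648
```

View pics/c4.png

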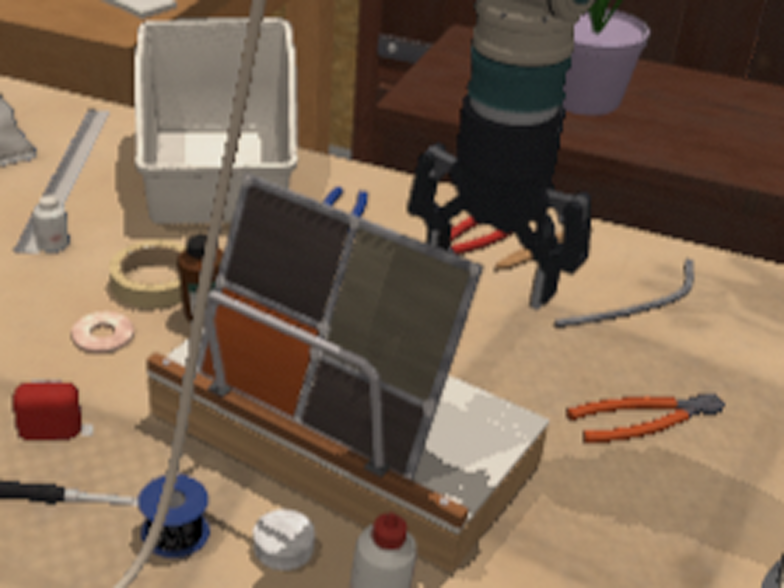

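>>> carry_out([
  {"tx": 0.001, "ty": 0, "tz": 0, "yaw": -0.02, "claw": 0},
  {"tx": 0.002, "ty": 0, "tz": 0, "yaw": -0.04, "claw": 0},
  {"tx": 0.002, "ty": -0.005, "tz": 0, "yaw": -0.04, "claw": 0},
  {"tx": 0.002, "ty": -0.012, "tz": 0, "yaw": -0.04, "claw": 0},
  {"tx": 0.002, "ty": -0.02, "tz": 0, "yaw": -0.04, "claw": 0},
  {"tx": 0.002, "ty": -0.028, "tz": 0, "yaw": -0.04, "claw": 0},
  {"tx": 0.002, "ty": -0.036, "tz": 0, "yaw": -0.04, "claw": 0},
  {"tx": 0.002, "ty": -0.044, "tz": 0, "yaw": -0.04, "claw": 0},
  {"tx": 0.002, "ty": -0.052, "tz": 0, "yaw": -0.04, "claw": 0},
  {"tx": 0.002, "ty": -0.06, "tz": 0, "yaw": -0.04, "claw": 0},
  {"tx": 0.002, "ty": -0.068, "tz": 0, "yaw": -0.04, "claw": 0},
  {"tx": 0.002, "ty": -0.076, "tz": 0, "yaw": -0.04, "claw": 0},
  {"tx": 0.002, "ty": -0.084, "tz": 0, "yaw": -0.04, "claw": 0},
  {"tx": 0.002, "ty": -0.092, "tz": 0, "yaw": -0.04, "claw": 0},
  {"tx": 0.002, "ty": -0.1, "tz": 0, "yaw": -0.04, "claw": 0},
  {"tx": 0.002, "ty": -0.107, "tz": 0, "yaw": -0.04, "claw": 0},
  {"tx": 0.002, "ty": -0.113, "tz": 0, "yaw": -0.04, "claw": 0},
  {"tx": 0.002, "ty": -0.117, "tz": 0, "yaw": -0.03, "claw": 0},
  {"tx": 0.001, "ty": -0.117, "tz": 0, "yaw": -0.015, "claw": 0},
  {"tx": 0, "ty": -0.117, "tz": 0, "yaw": 0, "claw": 0},
])

```text
time_s: 16.35
tcp_pos: [0.5012, -0.0405, 0.2051]
orientation: [[-0.181, -0.984, 0.001], [-0.984, 0.181, -0.0], [0.0, -0.001, -1.0]]
wrist_force: [0.1, -2.0, 0.4]
gripper_width: 0.0855
grasp_force: 1.0
```

```bash
python3 st.py; python3 pan.py -.02 .17 side; python3 pan.py -.02 .17 scene
```

```text
t 16.35 abz [0.5004 0.0497 0.2051] tooly deg rel E1 179.88 q [-0.209  0.075 -0.325  1.169 -0.    -1.598] w 0.0855 g 0.98 F(a,b,z) [ 0.46 -2.    0.41] tilt [ 0.    -0.001 -1.   ]
side inl 3107 4158 phi fwd deg 23.88 yaw 0.13
 back face at a=.5 b(z=.06)= 0.1478 zmax 0.2545 bmin 0.0616
scene inl 2218 3467 phi fwd deg 23.7 yaw 0.09
 back face at a=.5 b(z=.06)= 0.1471 zmax 0.2626 bmin 0.059
```

>>> carry_out([
  {"tx": 0.003, "ty": 0, "tz": 0.001, "yaw": 0, "claw": 0},
  {"tx": 0.0065, "ty": 0, "tz": 0.0025, "yaw": 0, "claw": 0},
  {"tx": 0.01, "ty": 0, "tz": 0.004, "yaw": 0, "claw": 0},
  {"tx": 0.013, "ty": 0, "tz": 0.0055, "yaw": 0, "claw": 0},
  {"tx": 0.0165, "ty": 0, "tz": 0.0075, "yaw": 0, "claw": 0},
  {"tx": 0.0195, "ty": 0, "tz": 0.009, "yaw": 0, "claw": 0},
  {"tx": 0.0225, "ty": 0, "tz": 0.011, "yaw": 0, "claw": 0},
  {"tx": 0.0255, "ty": 0, "tz": 0.0125, "yaw": 0, "claw": 0},
  {"tx": 0.0285, "ty": 0, "tz": 0.0145, "yaw": 0, "claw": 0},
  {"tx": 0.0315, "ty": 0, "tz": 0.0165, "yaw": 0, "claw": 0},
  {"tx": 0.0345, "ty": 0, "tz": 0.0185, "yaw": 0, "claw": 0},
  {"tx": 0.0375, "ty": 0, "tz": 0.0205, "yaw": 0, "claw": 0},
  {"tx": 0.04, "ty": 0, "tz": 0.0225, "yaw": 0, "claw": 0},
  {"tx": 0.043, "ty": 0, "tz": 0.0245, "yaw": 0, "claw": 0},
  {"tx": 0.0455, "ty": 0, "tz": 0.0265, "yaw": 0, "claw": 0},
  {"tx": 0.0485, "ty": 0, "tz": 0.029, "yaw": 0, "claw": 0},
  {"tx": 0.051, "ty": 0, "tz": 0.0315, "yaw": 0, "claw": 0},
  {"tx": 0.0535, "ty": 0, "tz": 0.0335, "yaw": 0, "claw": 0},
  {"tx": 0.056, "ty": 0, "tz": 0.036, "yaw": 0, "claw": 0},
  {"tx": 0.0585, "ty": 0, "tz": 0.0385, "yaw": 0, "claw": 0},
])

```text
time_s: 18.45
tcp_pos: [0.4901, -0.0984, 0.1662]
orientation: [[-0.18, -0.984, -0.0], [-0.984, 0.18, -0.0], [0.0, -0.0, -1.0]]
wrist_force: [0.1, -2.7, -0.2]
gripper_width: 0.0858
grasp_force: 1.4
```

```bash
python3 st.py; python3 pan.py -.04 .15 side; python3 pan.py -.04 .15 scene
```

```text
t 18.45 abz [ 0.4998 -0.0091  0.1662] tooly deg rel E1 179.95 q [-0.327  0.101 -0.384  1.086 -0.    -1.717] w 0.0858 g 1.37 F(a,b,z) [ 0.6  -2.64 -0.25] tilt [ 0. -0. -1.]
side inl 2785 4456 phi fwd deg 44.41 yaw 0.15
 back face at a=.5 b(z=.06)= 0.1493 zmax 0.2079 bmin 0.0033
scene inl 2013 3788 phi fwd deg 44.47 yaw 0.13
 back face at a=.5 b(z=.06)= 0.1488 zmax 0.2133 bmin -0.0009
```

>>> carry_out([
  {"tx": 0.0027, "ty": 0, "tz": 0.0022, "yaw": 0, "claw": 0},
  {"tx": 0.0052, "ty": 0, "tz": 0.0046, "yaw": 0, "claw": 0},
  {"tx": 0.0076, "ty": 0, "tz": 0.007, "yaw": 0, "claw": 0},
  {"tx": 0.01, "ty": 0, "tz": 0.0095, "yaw": 0, "claw": 0},
  {"tx": 0.0123, "ty": 0, "tz": 0.012, "yaw": 0, "claw": 0},
  {"tx": 0.0146, "ty": 0, "tz": 0.0147, "yaw": 0, "claw": 0},
  {"tx": 0.0168, "ty": 0, "tz": 0.0173, "yaw": 0, "claw": 0},
  {"tx": 0.019, "ty": 0, "tz": 0.02, "yaw": 0, "claw": 0},
  {"tx": 0.021, "ty": 0, "tz": 0.0228, "yaw": 0, "claw": 0},
  {"tx": 0.0231, "ty": 0, "tz": 0.0256, "yaw": 0, "claw": 0},
  {"tx": 0.0252, "ty": 0, "tz": 0.0285, "yaw": 0, "claw": 0},
  {"tx": 0.0271, "ty": 0, "tz": 0.0313, "yaw": 0, "claw": 0},
  {"tx": 0.029, "ty": 0, "tz": 0.0342, "yaw": 0, "claw": 0},
  {"tx": 0.0309, "ty": 0, "tz": 0.0372, "yaw": 0, "claw": 0},
  {"tx": 0.0327, "ty": 0, "tz": 0.0401, "yaw": 0, "claw": 0},
  {"tx": 0.0345, "ty": 0, "tz": 0.0431, "yaw": 0, "claw": 0},
  {"tx": 0.0362, "ty": 0, "tz": 0.0461, "yaw": 0, "claw": 0},
  {"tx": 0.0378, "ty": 0, "tz": 0.0492, "yaw": 0, "claw": 0},
  {"tx": 0.0395, "ty": 0, "tz": 0.0523, "yaw": 0, "claw": 0},
  {"tx": 0.041, "ty": 0, "tz": 0.0555, "yaw": 0, "claw": 0},
])

```text
time_s: 20.55
tcp_pos: [0.4828, -0.1385, 0.1106]
orientation: [[-0.18, -0.984, 0.0], [-0.984, 0.18, -0.0], [0.0, -0.0, -1.0]]
wrist_force: [-0.7, -2.1, -1.9]
gripper_width: 0.0853
grasp_force: 1.3
```

```bash
python3 st.py; python3 pan.py -.06 .145 side; python3 pan.py -.06 .145 scene
```

```text
t 20.55 abz [ 0.4998 -0.0499  0.1106] tooly deg rel E1 179.95 q [-0.408  0.159 -0.446  0.965 -0.    -1.798] w 0.0853 g 1.27 F(a,b,z) [-0.31 -2.15 -1.9 ] tilt [ 0. -0. -1.]
side inl 2355 4165 phi fwd deg 65.55 yaw -0.25
 back face at a=.5 b(z=.06)= 0.1552 zmax 0.1472 bmin -0.0357
scene inl 1682 3460 phi fwd deg 66.67 yaw -0.14
 back face at a=.5 b(z=.06)= 0.1559 zmax 0.1437 bmin -0.0371
```

>>> carry_out([
  {"tx": -0.001, "ty": 0, "tz": 0, "yaw": 0, "claw": 0},
  {"tx": -0.002, "ty": 0, "tz": 0, "yaw": 0, "claw": 0},
  {"tx": -0.003, "ty": 0, "tz": 0, "yaw": 0, "claw": 0},
  {"tx": -0.004, "ty": 0, "tz": 0, "yaw": 0, "claw": 0},
])

```text
time_s: 21.05
tcp_pos: [0.484, -0.1374, 0.1121]
orientation: [[-0.18, -0.984, 0.0], [-0.984, 0.18, -0.008], [0.008, -0.001, -1.0]]
wrist_force: [-3.1, -13.0, 2.2]
gripper_width: 0.0853
grasp_force: 6.5
```

```bash
python3 st.py; python3 pan.py -.06 .145 side; python3 pan.py -.06 .145 scene
```

```text
t 21.05 abz [ 0.5008 -0.0487  0.1121] tooly deg rel E1 179.95 q [-0.401  0.157 -0.445  0.966 -0.007 -1.791] w 0.0853 g 6.46 F(a,b,z) [ -0.72 -13.34   2.17] tilt [ 0.008 -0.001 -1.   ]
side inl 2294 4180 phi fwd deg 65.87 yaw 0.33
 back face at a=.5 b(z=.06)= 0.1566 zmax 0.1463 bmin -0.0343
scene inl 1663 3484 phi fwd deg 65.85 yaw 0.2
 back face at a=.5 b(z=.06)= 0.1558 zmax 0.1455 bmin -0.0342
```

>>> carry_out([
  {"tx": 0.0015, "ty": 0, "tz": 0.0024, "yaw": 0, "claw": 0},
  {"tx": 0.0027, "ty": 0, "tz": 0.0048, "yaw": 0, "claw": 0},
  {"tx": 0.0036, "ty": 0, "tz": 0.0073, "yaw": 0, "claw": 0},
  {"tx": 0.0045, "ty": 0, "tz": 0.0098, "yaw": 0, "claw": 0},
  {"tx": 0.0053, "ty": 0, "tz": 0.0122, "yaw": 0, "claw": 0},
  {"tx": 0.0062, "ty": 0, "tz": 0.0147, "yaw": 0, "claw": 0},
  {"tx": 0.007, "ty": 0, "tz": 0.0172, "yaw": 0, "claw": 0},
  {"tx": 0.0077, "ty": 0, "tz": 0.0197, "yaw": 0, "claw": 0},
  {"tx": 0.0084, "ty": 0, "tz": 0.0222, "yaw": 0, "claw": 0},
  {"tx": 0.0092, "ty": 0, "tz": 0.0248, "yaw": 0, "claw": 0},
])

```text
time_s: 22.15
tcp_pos: [0.4824, -0.1461, 0.0869]
orientation: [[-0.18, -0.984, 0.0], [-0.984, 0.18, -0.007], [0.006, -0.002, -1.0]]
wrist_force: [-2.2, -10.7, 0.2]
gripper_width: 0.0859
grasp_force: 5.0
```

```bash
python3 st.py; python3 pan.py -.07 .14 side; python3 pan.py -.07 .14 scene
```

```text
t 22.15 abz [ 0.5008 -0.0575  0.0869] tooly deg rel E1 179.95 q [-0.419  0.187 -0.47   0.911 -0.006 -1.809] w 0.0859 g 4.99 F(a,b,z) [ -0.27 -10.9    0.25] tilt [ 0.006 -0.002 -1.   ]
side inl 2033 3940 phi fwd deg 73.51 yaw 0.32
 back face at a=.5 b(z=.06)= 0.1618 zmax 0.122 bmin -0.0444
scene inl 1447 3230 phi fwd deg 73.68 yaw 1.1
 back face at a=.5 b(z=.06)= 0.1602 zmax 0.1206 bmin -0.0437
```

>>> carry_out([
  {"tx": 0.0007, "ty": 0, "tz": 0.0026, "yaw": 0, "claw": 0},
  {"tx": 0.0013, "ty": 0, "tz": 0.0051, "yaw": 0, "claw": 0},
  {"tx": 0.002, "ty": 0, "tz": 0.0085, "yaw": 0, "claw": 0},
  {"tx": 0.0028, "ty": 0, "tz": 0.0119, "yaw": 0, "claw": 0},
  {"tx": 0.0035, "ty": 0, "tz": 0.0154, "yaw": 0, "claw": 0},
  {"tx": 0.004, "ty": 0, "tz": 0.0188, "yaw": 0, "claw": 0},
  {"tx": 0.0046, "ty": 0, "tz": 0.0223, "yaw": 0, "claw": 0},
  {"tx": 0.005, "ty": 0, "tz": 0.0258, "yaw": 0, "claw": 0},
  {"tx": 0.0054, "ty": 0, "tz": 0.0293, "yaw": 0, "claw": 0},
  {"tx": 0.0057, "ty": 0, "tz": 0.0327, "yaw": 0, "claw": 0},
  {"tx": 0.006, "ty": 0, "tz": 0.0362, "yaw": 0, "claw": 0},
])

```text
time_s: 23.35
tcp_pos: [0.4814, -0.1525, 0.0505]
orientation: [[-0.179, -0.984, 0.0], [-0.984, 0.179, -0.008], [0.007, -0.002, -1.0]]
wrist_force: [-2.7, -11.9, -2.8]
gripper_width: 0.0855
grasp_force: 5.7
```

```bash
python3 st.py; python3 pan.py -.07 .13 side; python3 pan.py -.07 .13 scene
```

```text
t 23.35 abz [ 0.5009 -0.064   0.0505] tooly deg rel E1 179.97 q [-0.431  0.234 -0.503  0.83  -0.007 -1.821] w 0.0855 g 5.72 F(a,b,z) [ -0.5  -12.18  -2.77] tilt [ 0.007 -0.002 -1.   ]
side inl 1039 2793 phi fwd deg 84.52 yaw 0.7
 back face at a=.5 b(z=.06)= 0.2022 zmax 0.0858 bmin -0.0547
scene inl 802 2123 phi fwd deg 85.63 yaw 2.01
 back face at a=.5 b(z=.06)= 0.2479 zmax 0.0844 bmin -0.0513
```

>>> carry_out([
  {"tx": 0.0002, "ty": 0, "tz": 0.002, "yaw": 0, "claw": 0},
  {"tx": 0.0003, "ty": 0, "tz": 0.004, "yaw": 0, "claw": 0},
  {"tx": 0.0004, "ty": 0, "tz": 0.006, "yaw": 0, "claw": 0},
  {"tx": 0.0005, "ty": 0, "tz": 0.008, "yaw": 0, "claw": 0},
  {"tx": 0.0005, "ty": 0, "tz": 0.01, "yaw": 0, "claw": 0},
  {"tx": 0.0005, "ty": 0, "tz": 0.012, "yaw": 0, "claw": 0},
  {"tx": 0.0005, "ty": 0, "tz": 0.014, "yaw": 0, "claw": 0},
  {"tx": 0.0005, "ty": 0, "tz": 0.016, "yaw": 0, "claw": 0},
  {"tx": 0.0005, "ty": 0, "tz": 0.018, "yaw": 0, "claw": 0},
])

```text
time_s: 24.35
tcp_pos: [0.4813, -0.1533, 0.0325]
orientation: [[-0.179, -0.984, 0.0], [-0.984, 0.179, -0.008], [0.008, -0.002, -1.0]]
wrist_force: [-2.3, -12.0, -3.2]
gripper_width: 0.0857
grasp_force: 6.2
```

```bash
python3 st.py; cat > flat.py <<'E'
from h import *
for n in("side","scene"):
    im,d=env.grab_frame(n); cv2.imwrite(f"pics/now_{n}.png",im); P,ok=cloud(n,d); Q=ab(P)
    r=ok&(Q[:,0]>.40)&(Q[:,0]<.6)&(Q[:,1]>-.03)&(Q[:,1]<.135)&(Q[:,2]<.1)&(Q[:,2]>.05); q=Q[r]
    w=np.ones(len(q),bool)
    for _ in range(8):
        A=np.c_[np.ones(len(q)),q[:,0]-.5,q[:,1]-.06]; c=np.linalg.lstsq(A[w],q[w,2],rcond=None)[0]; w=abs(q[:,2]-A@c)<.003
    print(n,"z",c[0].round(4),"slope deg a,b",np.degrees(c[1:]).round(2),w.sum(),len(q))
E
python3 flat.py
```

```text
t 24.35 abz [ 0.501  -0.0648  0.0325] tooly deg rel E1 179.97 q [-0.432  0.259 -0.519  0.789 -0.008 -1.822] w 0.0857 g 6.22 F(a,b,z) [ -0.08 -12.2   -3.23] tilt [ 0.008 -0.002 -1.   ]
side z 0.0651 slope deg a,b [-0.01 -0.7 ] 2711 2806
scene z 0.0644 slope deg a,b [-0.01 -0.67] 2168 2496
```

>>> carry_out([
  {"tx": 0, "ty": 0, "tz": 0.001, "yaw": 0, "claw": 0},
  {"tx": 0, "ty": 0, "tz": 0.002, "yaw": 0, "claw": 0},
  {"tx": 0, "ty": 0, "tz": 0.003, "yaw": 0, "claw": 0},
  {"tx": 0, "ty": 0, "tz": 0.0035, "yaw": 0, "claw": 0},
  {"tx": 0, "ty": 0, "tz": 0.0035, "yaw": 0, "claw": 0},
])

```text
time_s: 24.95
tcp_pos: [0.4814, -0.1534, 0.0296]
orientation: [[-0.179, -0.984, -0.0], [-0.984, 0.179, -0.008], [0.008, -0.001, -1.0]]
wrist_force: [-3.5, -12.5, 1.6]
gripper_width: 0.0851
grasp_force: 6.1
```

```bash
python3 st.py; python3 flat.py; python3 - <<'E'
import cv2,numpy as np
a=cv2.imread("pics/now_side.png")[150:290,220:410]; b=cv2.imread("pics/now_scene.png")[160:260,200:370]
cv2.imwrite("pics/c5.png",np.vstack([cv2.resize(a,(480,300),interpolation=2),cv2.resize(b,(480,285),interpolation=2)]))
E
```

```text
t 24.95 abz [ 0.501  -0.0648  0.0296] tooly deg rel E1 179.97 q [-0.432  0.264 -0.521  0.783 -0.008 -1.823] w 0.0851 g 6.07 F(a,b,z) [ -1.18 -12.9    1.55] tilt [ 0.008 -0.001 -1.   ]
side z 0.0639 slope deg a,b [0.05 0.01] 2693 2757
scene z 0.0634 slope deg a,b [ 0.05 -0.02] 2172 2475
```

View pics/c5.png

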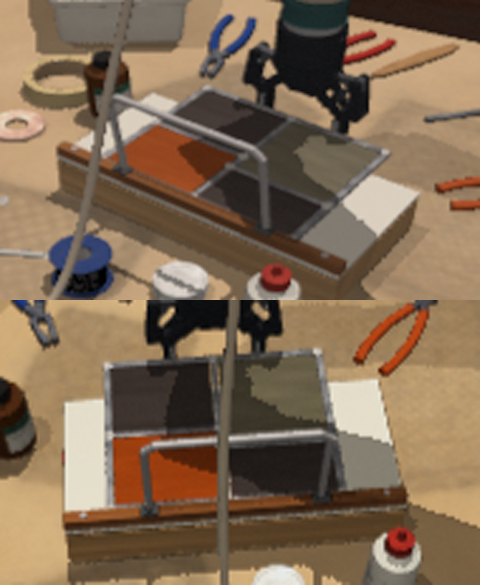

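The panel lies flat with its foot edge along the rail (bottom view, y≈490). I'll press it home gently, then check the front edge.

>>> carry_out([
  {"tx": -0.0007, "ty": 0, "tz": 0, "yaw": 0, "claw": 0},
  {"tx": -0.0014, "ty": 0, "tz": 0, "yaw": 0, "claw": 0},
  {"tx": -0.002, "ty": 0, "tz": 0, "yaw": 0, "claw": 0},
  {"tx": -0.002, "ty": 0, "tz": 0, "yaw": 0, "claw": 0},
])

```text
time_s: 25.45
tcp_pos: [0.4814, -0.1533, 0.0297]
orientation: [[-0.179, -0.984, -0.001], [-0.984, 0.179, -0.013], [0.013, -0.001, -1.0]]
wrist_force: [-5.5, -16.5, 0.5]
gripper_width: 0.0853
grasp_force: 9.0
```

```bash
python3 st.py; cat > edge.py <<'E'
from h import *
for n in("side","scene"):
    im,d=env.grab_frame(n); P,ok=cloud(n,d); Q=ab(P)
    r=ok&(abs(Q[:,2]-.0635)<.005)&(Q[:,0]>.385)&(Q[:,0]<.615)&(Q[:,1]<.02)&(Q[:,1]>-.1)
    A=[]
    for a in np.arange(.39,.612,.006):
        t=r&(abs(Q[:,0]-a)<.003)
        if t.sum()>5: A.append((a,np.sort(Q[t,1])[:2].mean()))
    A=np.array(A); w=np.ones(len(A),bool)
    for _ in range(5): c=np.polyfit(A[w,0]-.5,A[w,1],1); w=abs(A[:,1]-np.polyval(c,A[:,0]-.5))<.003
    R=ok&(abs(Q[:,2]-.074)<.003)&(Q[:,1]>.12)&(Q[:,1]<.2)&(Q[:,0]>.34)&(Q[:,0]<.66); B=[]
    for a in np.arange(.34,.66,.006):
        t=R&(abs(Q[:,0]-a)<.003)
        if t.sum()>3: B.append((a,Q[t,1].mean()))
    B=np.array(B); v=np.ones(len(B),bool)
    for _ in range(8): e=np.polyfit(B[v,0]-.5,B[v,1],1); v=abs(B[:,1]-np.polyval(e,B[:,0]-.5))<.003
    # panel end edges
    print(n,"front edge b",c[1].round(4),"yaw",np.degrees(c[0]).round(2),w.sum(),"| rail mid b",e[1].round(4),"yaw",np.degrees(e[0]).round(2),v.sum(),"dist front edge->rail mid",(e[1]-c[1]).round(4))
E
python3 edge.py
```

```text
t 25.45 abz [ 0.5011 -0.0648  0.0297] tooly deg rel E1 179.97 q [-0.429  0.263 -0.521  0.782 -0.013 -1.82 ] w 0.0853 g 9.0 F(a,b,z) [ -2.47 -17.19   0.55] tilt [ 0.013 -0.001 -1.   ]
side front edge b -0.0491 yaw -0.32 25 | rail mid b 0.1577 yaw 0.38 49 dist front edge->rail mid 0.2068
scene front edge b -0.0485 yaw -0.29 25 | rail mid b 0.1573 yaw 0.57 47 dist front edge->rail mid 0.2058
```

>>> carry_out([
  {"tx": 0.003, "ty": 0, "tz": 0, "yaw": 0, "claw": 0},
  {"tx": 0.006, "ty": 0, "tz": 0, "yaw": 0, "claw": 0},
  {"tx": 0.012, "ty": 0, "tz": 0, "yaw": 0, "claw": 0},
  {"tx": 0.025, "ty": 0, "tz": 0, "yaw": 0, "claw": 0},
  {"tx": 0.045, "ty": 0, "tz": 0, "yaw": 0, "claw": 0},
  {"tx": 0.06, "ty": 0, "tz": 0, "yaw": 0, "claw": 0},
  {"tx": 0.06, "ty": 0, "tz": -0.03, "yaw": 0, "claw": 0},
  {"tx": 0.06, "ty": 0, "tz": -0.06, "yaw": 0, "claw": 0},
  {"tx": 0.06, "ty": 0, "tz": -0.06, "yaw": 0, "claw": 0},
])

```text
time_s: 26.45
tcp_pos: [0.4734, -0.2094, 0.0923]
orientation: [[-0.18, -0.984, 0.007], [-0.984, 0.18, -0.004], [0.002, -0.008, -1.0]]
wrist_force: [0.8, 0.1, -0.1]
gripper_width: 0.0855
grasp_force: 0.0
```

```bash
python3 st.py; python3 flat.py; python3 edge.py; python3 - <<'E'
from h import *
# depth-free: white box top vs panel short edges, rays onto planes, in the scene picture
for n in("scene","side"):
    im=cv2.imread(f"pics/now_{n}.png"); hsv=cv2.cvtColor(im,cv2.COLOR_BGR2HSV)
    P,ok=cloud(n,env.grab_frame(n)[1]); Q=ab(P)
    m=(ok&(abs(Q[:,2]-.062)<.008)&(Q[:,0]>.32)&(Q[:,0]<.68)&(Q[:,1]>-.07)&(Q[:,1]<.14))
    g=cv2.cvtColor(im,cv2.COLOR_BGR2GRAY).ravel()
    for side,sel in(("a-",(Q[:,0]<.43)),("a+",(Q[:,0]>.57))):
        L=[]
        for b in np.arange(.0,.125,.005):
            t=np.where(m&sel&(abs(Q[:,1]-b)<.0025))[0]
            if len(t)<8: continue
            t=t[np.argsort(Q[t,0])]; gg=np.abs(np.diff(cv2.GaussianBlur(g[t].astype(np.float32).reshape(-1,1),(1,3),0).ravel()))
            inn=[(Q[i,0]) for i in t if g[i]<100]
            if len(inn)>2: L.append((b,min(inn) if side=="a-" else max(inn)))
        L=np.array(L)
        if len(L)>5:
            w=np.ones(len(L),bool)
            for _ in range(5): c=np.polyfit(L[w,0]-.06,L[w,1],1); w=abs(L[:,1]-np.polyval(c,L[:,0]-.06))<.003
            print(n,side,"a",c[1].round(4),"yaw",-np.degrees(c[0]).round(2),w.sum(),len(L))
E
```

```text
t 26.45 abz [ 0.5032 -0.1214  0.0923] tooly deg rel E1 179.91 q [-5.420e-01  2.000e-01 -4.410e-01  9.220e-01  1.000e-03 -1.931e+00] w 0.0855 g 0.0 F(a,b,z) [ 0.78  0.29 -0.15] tilt [ 0.002 -0.008 -1.   ]
side z 0.0639 slope deg a,b [0.02 0.02] 2703 2769
scene z 0.0634 slope deg a,b [ 0.07 -0.02] 2167 2471
side front edge b -0.0488 yaw -0.01 36 | rail mid b 0.158 yaw 0.34 49 dist front edge->rail mid 0.2068
scene front edge b -0.049 yaw 0.0 34 | rail mid b 0.1577 yaw 0.35 51 dist front edge->rail mid 0.2067
scene a- a 0.3886 yaw 4.27 16 24
scene a+ a 0.6167 yaw 0.18 23 25
side a- a 0.3784 yaw 13.76 5 25
side a+ a 0.6141 yaw 0.78 16 22
```

```bash
python3 -c "
from workcell import env
print(env.finish_job())"
```

```text
the job is handed in; nothing more can be done
None
```

I tipped the panel forward on the fingers, lowered it flat and pushed it home against the stop rail. It lies flat, measures square to the rail within about 0.4°, and did not move when pushed with about 17 N. The job was handed in at about 27 s with the robot clear; no verdict came back.

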